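# Put the small bottles away in the four-well caddy, one per well

## Robot

A 6-joint arm with a two-finger parallel gripper is mounted at the origin on a cart in front of the work surface, level with it; the furniture and walls round the work are solid. World frame = base frame: x ahead of the robot, y to its left, z up, the work surface at z = 0. Lengths are in m, angles in degrees, forces in N, time in s.
With the tool pointing down it reaches from about 0.3 to 0.75 m from the base axis. Payload 8.5 kg.
Tool frame: the origin (TCP) lies on the centre line of the jaws, within the pads' length; the fingertips stand 25 mm ahead of it and the grasp point (between the pads) lies 6 mm ahead of it; x points along the fingers, y is the direction in which the jaws open and shut, and the axes are right-handed (so a half turn about x gives the same grasp; the last joint's range is limited). The gripper opens to 85 mm and grips with 20 to 120 N. Pads are 22 mm wide; open, the fingers measure 114 mm over their backs; the gripper's body (76 mm by 85 mm) begins 54 mm behind the grasp point. The pads swing forward as they close: fully open they stand 13 mm farther back than shut.
Start: joints at [-77.939, 21.807, 74.336, -0, 83.858, -12.336], TCP at [0.227, -0.501, 0.233] pointing down, gripper open.
Joint ranges: [-178.18, 178.18], [-50.72, 133.34], [12.68, 142.11], [-81.47, 261.47], [9.98, 163.14], [-165.26, 165.26]. Speed limits (degrees/s): [136.94, 136.94, 180, 180, 180, 180].

## Interface

Orientations are given as a 3x3 rotation matrix whose columns are the frame's x, y, z axes.
In Python, from workcell import r gives the robot as it stands.
- The arm moves only by the shell command python3 -m inch 'ROWS' [FORCE]. ROWS is JSON, a list of rows, each a list of 7 numbers: the shift along the tool's x, y, z in mm, then the turn, a rotation vector about the tool's x, y, z in rad, then the finger opening in mm, from 0 to 85.4. A call has 1 to 5 rows; each row shifts and turns the pose as measured when the row begins, along the tool's axes as they then stand; what a row does not reach is not made up. A row lasts 1/10 s, in which the tool goes at most 50 mm and 8.59 degrees, less where a joint would pass 70% of its speed; a pose out of reach is approached as far as the arm can. A call with a gripper value outside its range is refused whole. The fingers move at their own pace and stop on an object; FORCE is the grip in N (left out, the last holds). Time passes only in rows, so rows that do not move let the fingers close. It gives the time, the measured TCP pose, the force and the opening at its end, in the units of the state.
- r.get_state(): the state, without advancing time (a new reading comes with each control period).
- r.read_camera(name): name is "scene" or "top" or "wrist"; returns a dict with "pixels" (384x512x3 uint8, red, green, blue), "fx", "fy", "cx", "cy" (pixels), "D" ([k1, k2, p1, p2, k3] as OpenCV has them; the pictures are not rectified), "world_from_camera" (4x4, takes a point from camera to world coordinates). Camera axes: x right, y up, looking along -z (the intrinsics and any distortion apply to the point x, -y, -z); pixel columns grow to the right and rows downward; lengths in m; the calibration is good to about 2 mm. A picture is of the moment at which its call begins. There is no depth.
- r.finish_job(): hands the job in, once; it reports no verdict.
Trained networks look in the newest picture that a camera, given by its name, has taken for a name from the list of things; names that differ only in an ending like _2 or _b are one class to them, and where a whole thing is asked for, a point or a joint stands for the part that bears it (a point fixed in the world has none). Each returns a list of dicts, best first, with "p" (0 to 1); they miss things now and then, are a little off and sometimes report something else, mostly with a low value. They report only what shows in the picture. A call takes as long as a camera call.
- r.search_frame(target, camera): "box" ([centre column, centre row, width, height] in pixels, round what is visible of it).
- r.silhouettes(target, camera): "pixels" (384x512 bool, what is visible of it) and "box" ([centre column, centre row, width, height] in pixels, round what is visible of it).
- r.pinpoint(target, camera): "at" ([row, column] in pixels: a listed point, or the origin of a listed thing).
The state is a dict: "clock": time; "joint_pos": joint angles; "dq": joint speeds; "joint_torque": joint torques, N m; "ee_pos": TCP position; "eef_rot": TCP orientation; "contact_force": force on the tool from outside, world axes, zero at the start; "torque": the same for the moment, N m; "gripper_width": finger opening in m.
Only numpy, scipy, OpenCV 4.12 (cv2) and the standard library are available. Lean on these libraries where they do the work, as an engineer would, in place of code of your own. Each camera call takes 0.05 s, during which the arm holds its last target. There are 200 camera calls.

## Task

Two small bottles have been left standing on the white tile that lies flat on the bench in front of the robot, while a third is already put away in the blue four-well caddy. Put both of these bottles away in empty wells of the caddy, so that all three bottles stand upright on its floor, one per well; keep them upright and lower each one down to the floor of its well before letting go, do not drop it in. Leave the beaker and the dropper bottle behind the tile where they stand.

Things in the scene. Friction and masses are not known exactly. Their poses are not given: they have to be found in the camera images.
- caddy: Blue square plastic caddy, 154 x 154 mm over the rim and 40 mm high, open on top, divided by a cross wall into 2 x 2 square wells, each 68 x 68 mm inside; walls 4 mm thick, floor 4 mm thick. It is fixed to the bench, at any yaw. Origin: centre of its underside; z up; x and y run along its walls.
- well0 (a point): Centre of the inner floor of one caddy well (36 mm along +x and +y of the caddy from its centre, 4 mm above the bench). Wells' walls rise 36 mm above this point.
- well1 (a point): The same for the well at caddy -x, +y.
- well2 (a point): The same for the well at caddy -x, -y.
- well3 (a point): The same for the well at caddy +x, -y.
- white_tile: White flat square tile, 165 x 165 mm, about 4 mm thick, fixed flat on the open bench in front of the robot (not one of the tiles on the raised bases of the burette stands, where two similar small bottles stand that belong there); two of the three bottles stand on it, 80 mm or more apart. Origin: centre of its underside.
- bottle_red_cap: Small round amber bottle with a red-orange screw cap (fixed to it), 43 mm across and 77 mm tall; the cap is 26 mm across and about the top 17 mm; about 80 g. Any one of the three bottles may be the one that already stands in the caddy. Origin: centre of its underside; z up.
- bottle_cream_cap: Small round pale (cream and orange) bottle with a cream-white screw cap (fixed to it), 47 mm across and 79 mm tall; the cap is 30 mm across and about the top 15 mm; about 90 g. Origin: centre of its underside; z up.
- bottle_dark: Small round dark blue-black bottle with a grey screw cap (fixed to it), 51 mm across and 93 mm tall; the cap is 28 mm across and about the top 14 mm; about 150 g. Origin: centre of its underside; z up.
- beaker: Empty-looking glass beaker, 66 mm across and 82 mm tall, loose, standing behind the white tile; to be left alone. Origin: centre of its underside.
- dropper: White dropper bottle with a pointed tip, 51 mm across and 143 mm tall, loose, standing behind and to the right of the white tile; to be left alone. Origin: centre of its underside.

How it is judged (in metres and radians):
At the end, for the whole second after the job is handed in: All three bottles stand in the caddy, each in a well of its own (axis within 24 mm of its well's centre, axes over 45 mm apart), underside less than 8 mm above the well floor, tilted less than 0.15 rad, at rest (under 0.02 m/s) ((horizontal distance between bottle_red_cap and well0 below 0.024 m or horizontal distance between bottle_red_cap and well1 below 0.024 m or horizontal distance between bottle_red_cap and well2 below 0.024 m or horizontal distance between bottle_red_cap and well3 below 0.024 m) and z of each of bottle_red_cap, bottle_cream_cap, bottle_dark in the frame of well0 below 0.008 m and angle between each of bottle_red_cap, bottle_cream_cap, bottle_dark's own z axis and vertical below 0.15 rad and linear speed of each of bottle_red_cap, bottle_cream_cap, bottle_dark below 0.02 m/s and (horizontal distance between bottle_cream_cap and well0 below 0.024 m or horizontal distance between bottle_cream_cap and well1 below 0.024 m or horizontal distance between bottle_cream_cap and well2 below 0.024 m or horizontal distance between bottle_cream_cap and well3 below 0.024 m) and (horizontal distance between bottle_dark and well0 below 0.024 m or horizontal distance between bottle_dark and well1 below 0.024 m or horizontal distance between bottle_dark and well2 below 0.024 m or horizontal distance between bottle_dark and well3 below 0.024 m) and horizontal distance between bottle_red_cap and bottle_cream_cap above 0.045 m and horizontal distance between each of bottle_red_cap, bottle_cream_cap and bottle_dark above 0.045 m); the robot touches nothing.
It fails at once if a small bottle is tipped more than 0.6 rad from upright (angle between any of bottle_red_cap, bottle_cream_cap, bottle_dark's own z axis and vertical above 0.6 rad).
It fails at once if a small bottle is dropped (falls free of the fingers faster than 0.7 m/s, as from more than about 25 mm) ((linear speed of bottle_red_cap above 0.7 m/s and contact force between the fingers and bottle_red_cap below 0.05 N) or (linear speed of bottle_cream_cap above 0.7 m/s and contact force between the fingers and bottle_cream_cap below 0.05 N) or (linear speed of bottle_dark above 0.7 m/s and contact force between the fingers and bottle_dark below 0.05 N)).
It fails at once if the beaker or the dropper bottle is moved by more than 40 mm or tipped (distance of any of beaker, dropper from where it was at the start of the episode above 0.04 m or angle between any of beaker, dropper's own z axis and vertical above 0.5 rad).
It also fails if it takes over 64 s, if anything falls off the work surface, if the arm or the gripper's body presses on something with over 40 N, if the wrist force passes 120 N, or if a joint passes its speed limit or range.

## Working session

There is one attempt and no reset: what is moved stays moved. The work goes in short steps, Python scripts to look and compute and a shell command to move; the robot and the scene stay as the last step left them, time stands still between calls to the robot, and variables do not carry over. Pictures are saved under pics/ and viewed, about 8 in all and at most 12, crops included, and the job is handed in when it is done.

```bash
mkdir -p pics
cat > h.py <<'E'
import numpy as np, cv2
from workcell import r
def ray(c,u,v):
    K=np.array([[c["fx"],0,c["cx"]],[0,c["fy"],c["cy"]],[0,0,1.]])
    p=cv2.undistortPoints(np.array([[[u,v]]],float),K,np.array(c["D"],float))[0,0]
    T=np.array(c["world_from_camera"]); d=T[:3,:3]@np.array([p[0],-p[1],-1]); return T[:3,3],d
def atz(c,u,v,z):
    o,d=ray(c,u,v); return (o+d*(z-o[2])/d[2]).round(4)
def save(c,n,s=1): cv2.imwrite(f"pics/{n}.png",cv2.resize(c["pixels"][:,:,::-1],None,fx=s,fy=s))
E
python3 - <<'E'
from h import *
s=r.get_state(); print(s["ee_pos"],s["eef_rot"],s["clock"])
ims=[]
H={"bottle_red_cap":.077,"bottle_cream_cap":.079,"bottle_dark":.093}
for n in["top","scene"]:
    c=r.read_camera(n); ims.append(c["pixels"])
    print(n,np.array(c["world_from_camera"])[:3,3])
    for t in ["caddy","well0","well1","well2","well3","white_tile","bottle_red_cap","bottle_cream_cap","bottle_dark","beaker","dropper"]:
        z=.004 if "well" in t or "bottle" in t else 0
        print(t,[(round(d["p"],2),np.round(d["at"]).tolist(),atz(c,d["at"][1],d["at"][0],z).tolist()) for d in r.pinpoint(t,n)[:3]])
    save(c,n,1.5)
E
```

```text
[ 0.22710557 -0.5006005   0.23268491] [[-3.08658505e-04  4.13028508e-01 -9.10718044e-01]
 [ 1.48139938e-03 -9.10716900e-01 -4.13028491e-01]
 [-9.99998855e-01 -1.47662190e-03 -3.30759657e-04]] 0.0
top [ 0.42560888 -0.04192724  1.02435768]
caddy [(0.79, [219.0, 203.0], [0.5397, 0.1278, 0.0])]
well0 [(0.81, [236.0, 207.0], [0.4945, 0.1098, 0.004]), (0.78, [198.0, 198.0], [0.5975, 0.1469, 0.004]), (0.78, [211.0, 220.0], [0.5671, 0.0804, 0.004])]
well1 [(0.81, [236.0, 207.0], [0.4945, 0.1098, 0.004]), (0.78, [198.0, 198.0], [0.5975, 0.1469, 0.004]), (0.78, [211.0, 220.0], [0.5671, 0.0804, 0.004])]
well2 [(0.81, [236.0, 207.0], [0.4945, 0.1098, 0.004]), (0.78, [198.0, 198.0], [0.5975, 0.1469, 0.004]), (0.78, [211.0, 220.0], [0.5671, 0.0804, 0.004])]
well3 [(0.81, [236.0, 207.0], [0.4945, 0.1098, 0.004]), (0.78, [198.0, 198.0], [0.5975, 0.1469, 0.004]), (0.78, [211.0, 220.0], [0.5671, 0.0804, 0.004])]
white_tile [(0.82, [246.0, 319.0], [0.493, -0.2002, 0.0])]
bottle_red_cap [(0.75, [253.0, 338.0], [0.4773, -0.2525, 0.004])]
bottle_cream_cap [(0.67, [239.0, 300.0], [0.5057, -0.1464, 0.004])]
[... 554 characters left out ...]
0.5756, 0.153, 0.004]), (0.93, [171.0, 259.0], [0.5622, 0.0806, 0.004])]
well2 [(0.97, [156.0, 247.0], [0.4991, 0.1132, 0.004]), (0.94, [159.0, 276.0], [0.5756, 0.153, 0.004]), (0.93, [171.0, 259.0], [0.5622, 0.0806, 0.004])]
well3 [(0.97, [156.0, 247.0], [0.4991, 0.1132, 0.004]), (0.94, [159.0, 276.0], [0.5756, 0.153, 0.004]), (0.93, [171.0, 259.0], [0.5622, 0.0806, 0.004])]
white_tile [(0.58, [223.0, 173.0], [0.4891, -0.1929, 0.0])]
bottle_red_cap [(0.86, [238.0, 153.0], [0.4815, -0.2561, 0.004])]
bottle_cream_cap [(0.75, [214.0, 187.0], [0.5003, -0.1538, 0.004])]
bottle_dark [(0.58, [158.0, 274.0], [0.5676, 0.1529, 0.004])]
beaker []
dropper [(0.9, [319.0, 213.0], [0.7281, -0.3394, 0.0])]
```

View pics/top.png

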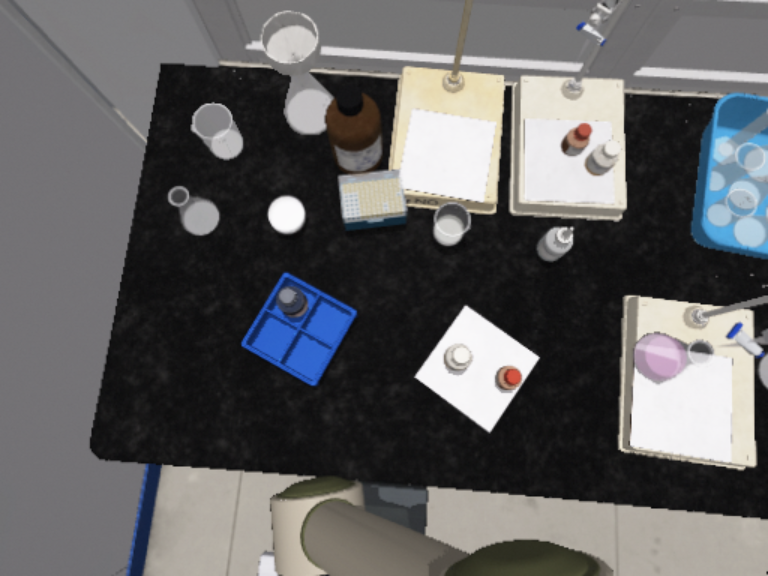

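View pics/scene.png

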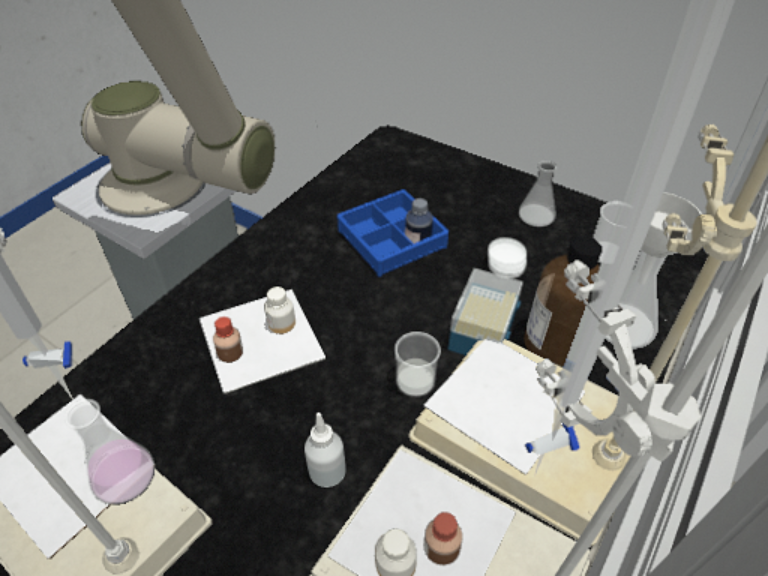

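The top view shows the caddy at about (200,220) native px with the dark bottle in its upper-left (far) well. The cream bottle is at (306,237) and the red one at (340,251), both on the tile. The beaker and dropper stand behind it. The scene view agrees.

Run:
```python
from h import *
c=r.read_camera("top")
for t in["caddy","white_tile"]:
    m=r.silhouettes(t,"top")[0]["pixels"].astype(np.uint8)
    ct=max(cv2.findContours(m,0,2)[0],key=cv2.contourArea)
    z=.04 if t=="caddy" else .004
    pts=np.array([atz(c,*p[0],z)[:2] for p in ct],np.float32)
    (x,y),wh,a=cv2.minAreaRect(pts); print(t,x,y,wh,a)
P=[atz(c,u/1.5,v/1.5,.04) for u,v in[(286,273),(357,314),(315,385),(243,347)]]
print(P,np.mean(P,0))
for n,(u,v),z in[("red",(511,376),.081),("cream",(461,355),.083),("dark",(291,299),.097)]: print(n,atz(c,u/1.5,v/1.5,z))
c2=r.read_camera("scene")
for n,(u,v),z in[("red",(223,325),.081),("cream",(277,294),.083),("dark",(420,203),.097)]: print(n,atz(c2,u/1.5,v/1.5,z))
for n,cc in(("top",c),("scene",c2)):
  for t in["bottle_red_cap","bottle_cream_cap"]:
    print(n,t,[(round(d["p"],2),np.round(d["box"]).tolist()) for d in r.search_frame(t,n)[:3]])
```

```text
caddy 0.5364044308662415 0.13195429742336273 (0.15796257555484772, 0.15572290122509003) 66.08499908447266
white_tile 0.4959677755832672 -0.1975175440311432 (0.1635207235813141, 0.16546601057052612) 58.457210540771484
[array([0.6359, 0.1666, 0.04  ]), array([0.5701, 0.0289, 0.04  ]), array([0.4383, 0.0913, 0.04  ]), array([0.4948, 0.227 , 0.04  ])] [0.534775 0.12845  0.04    ]
red [ 0.4793 -0.2439  0.081 ]
cream [ 0.5076 -0.1577  0.083 ]
dark [0.5788 0.1405 0.097 ]
red [ 0.4858 -0.254   0.081 ]
cream [ 0.5125 -0.1605  0.083 ]
dark [0.5866 0.1461 0.097 ]
top bottle_red_cap [(0.67, [340.0, 254.0, 12.0, 14.0])]
top bottle_cream_cap [(0.69, [304.0, 236.0, 22.0, 18.0]), (0.34, [199.0, 221.0, 74.0, 71.0])]
scene bottle_red_cap [(0.86, [151.0, 228.0, 19.0, 32.0])]
scene bottle_cream_cap [(0.58, [186.0, 207.0, 19.0, 34.0])]
```

```bash
python3 -m inch '[[0,-15,-42,0,0,0,85],[0,-15,-42,0,0,0,85],[0,-15,-42,0,0,0,85],[0,-15,-42,0,0,0,85]]' 40; python3 -m inch '[[0,-15,-42,0,0,0,85],[0,-15,-42,0,0,0,85],[0,-15,-42,0,0,0,85],[0,-15,-42,0,0,0,85],[0,0,0,0,0,0,85]]'
python3 - <<'E'
from h import *
s=r.get_state(); print(s["ee_pos"],s["joint_pos"])
c=r.read_camera("wrist"); print(np.array(c["world_from_camera"]))
save(c,"w1",1.5)
for t in["bottle_red_cap","bottle_cream_cap"]:
  for d in r.pinpoint(t,"wrist")[:2]: print(t,d["p"],d["at"],atz(c,d["at"][1],d["at"][0],.004))
  for d in r.search_frame(t,"wrist")[:2]: print(t,d)
E
```

```text
clock: 2.0
ee_pos: [0.3561, -0.3772, 0.2325]
eef_rot: [[-0.0, 0.405, -0.915], [-0.001, -0.915, -0.405], [-1.0, 0.001, 0.001]]
contact_force: [-0.0, -1.1, -0.3]
gripper_width: 0.0848
clock: 2.5
ee_pos: [0.4927, -0.245, 0.2329]
eef_rot: [[0.001, 0.409, -0.913], [-0.001, -0.913, -0.409], [-1.0, 0.002, -0.001]]
contact_force: [0.4, -0.3, -0.1]
gripper_width: 0.0853
[ 0.49266792 -0.24496542  0.23290221] [-3.87664540e+01  2.18007333e+01  7.44165240e+01 -4.04901801e-03
  8.36773551e+01  2.71132219e+01]
[[ 0.40927493  0.87427955  0.2610159   0.55889975]
 [-0.91240887  0.3915362   0.11920342 -0.21403973]
 [ 0.00201994 -0.28694019  0.95794637  0.37306369]
 [ 0.          0.          0.          1.        ]]
bottle_red_cap 0.93 [179.5, 256.4] [ 0.4794 -0.2539  0.004 ]
bottle_red_cap {'box': [252.7, 185.6, 37.8, 41.0], 'p': 0.72}
bottle_cream_cap 0.56 [126.4, 198.6] [ 0.5129 -0.1576  0.004 ]
bottle_cream_cap {'box': [192.4, 133.3, 45.5, 47.8], 'p': 0.61}
```

View pics/w1.png

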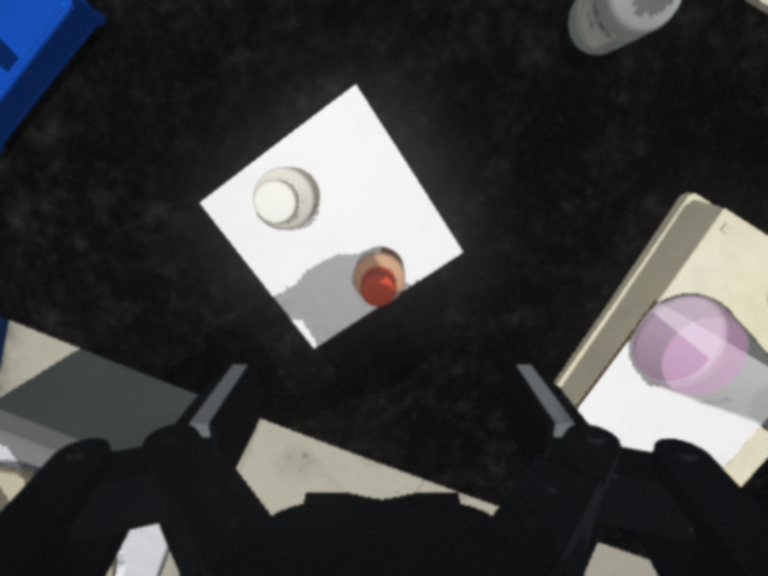

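The wrist view shows the red cap at (253,191) and the cream cap at (183,134) native px. The fingers are clear of both.

Run:
```python
from h import *
c=r.read_camera("wrist")
m=r.silhouettes("white_tile","wrist")
s=r.get_state(); p=s["ee_pos"]; R=np.array(s["eef_rot"])
for n,(u,v),z in[("red",(379,287),.081),("cream",(275,202),.083)]:
    q=atz(c,u/1.5,v/1.5,z); print(n,q, R.T@(q-p)*1000)
```

```text
red [ 0.4788 -0.2519  0.081 ] [152.00640536  -2.40788897  10.46429023]
cream [ 0.5058 -0.1632  0.083 ] [149.83798746 -72.76592007 -49.91563544]
```

```bash
python3 -m inch '[[0,-2,11,0,0,0,85],[0,0,0,0,0,0,85],[40,0,0,0,0,0,85],[40,0,0,0,0,0,85],[40,0,0,0,0,0,85]]';  python3 -m inch '[[0,0,0,0,0,0,85],[0,0,0,0,0,0,85]]'
```

```text
clock: 3.35
ee_pos: [0.4781, -0.2576, 0.1159]
eef_rot: [[0.012, 0.397, -0.918], [-0.012, -0.918, -0.397], [-1.0, 0.016, -0.006]]
contact_force: [0.9, 0.1, -1.5]
gripper_width: 0.0848
clock: 3.55
ee_pos: [0.476, -0.2571, 0.1131]
eef_rot: [[0.006, 0.396, -0.918], [-0.007, -0.918, -0.396], [-1.0, 0.008, -0.002]]
contact_force: [0.3, 0.7, 0.4]
gripper_width: 0.0855
```

```bash
python3 -m inch '[[16,-3,-4,0,0,0,85],[16,0,0,0,0,0,85],[14,0,0,0,0,0,85],[0,0,0,0,0,0,85],[0,0,0,0,0,0,85]]'
python3 - <<'E'
from h import *
s=r.get_state(); print(s["ee_pos"]);p=s["ee_pos"]; R=np.array(s["eef_rot"]); print(R.T@(np.array([.479,-.2525,.066])-p)*1000)
c=r.read_camera("scene"); save(c,"s2",1.5)
cv2.imwrite("pics/s2c.png",cv2.resize(c["pixels"][130:300,60:290,::-1],None,fx=3,fy=3))
E
```

```text
clock: 4.05
ee_pos: [0.4829, -0.2572, 0.0768]
eef_rot: [[0.019, 0.395, -0.919], [-0.018, -0.919, -0.395], [-1.0, 0.024, -0.01]]
contact_force: [-0.1, 0.1, 0.3]
gripper_width: 0.0847
[ 0.48286149 -0.25722452  0.07678616]
[10.62498273 -6.12166334  1.79123932]
```

View pics/s2c.png

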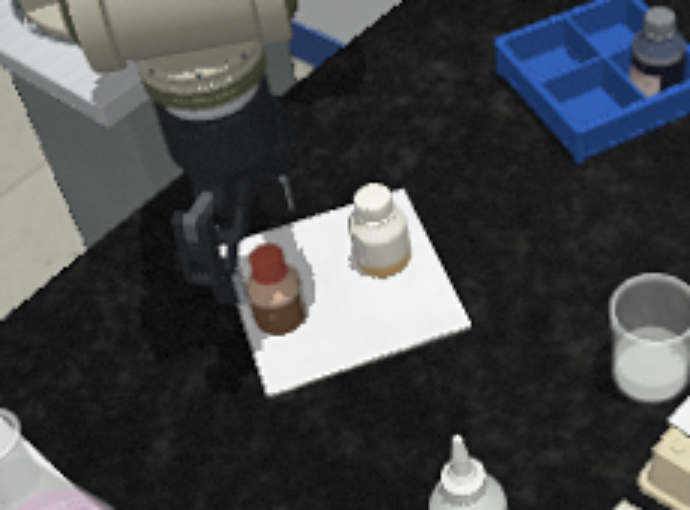

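The picture shows the red bottle at crop (275,290) and a finger on its left at (205,250). I'll project the TCP and fingertips to check alignment.

Run:
```python
from h import *
c=r.read_camera("scene"); s=r.get_state();p=s["ee_pos"]; R=np.array(s["eef_rot"]); print(p)
T=np.linalg.inv(np.array(c["world_from_camera"]))
K=np.array([[c["fx"],0,c["cx"]],[0,c["fy"],c["cy"]],[0,0,1.]])
def pr(X):
    q=T[:3,:3]@X+T[:3,3]; return cv2.projectPoints(np.array([[q[0],-q[1],-q[2]]]),np.zeros(3),np.zeros(3),K,np.array(c["D"],float))[0].ravel()
for n,X in[("tcp",p),("tip+",p+R@[.012,.043,0]),("tip-",p+R@[.012,-.043,0]),("redtop",np.array([.479,-.2525,.081])),("redbase",np.array([.479,-.2525,.004])),("creamtop",np.array([.507,-.162,.083]))]:
    print(n,(pr(X)-[60,130])*3)
for n in["scene","wrist"]:
  c=r.read_camera(n); d=r.pinpoint("bottle_red_cap",n)[0]; print(n,d,atz(c,d["at"][1],d["at"][0],.004))
save(c,"w3",1.5)
```

```text
[ 0.48276774 -0.25709181  0.0765625 ]
tcp [261.40359539 264.71456271]
tip+ [243.26990848 318.25584046]
tip- [284.41040783 235.05571173]
redtop [260.96135153 254.90975539]
redbase [279.50812345 318.43920614]
creamtop [367.40405665 196.30698476]
scene {'at': [237.8, 154.0], 'p': 0.98} [ 0.4842 -0.255   0.004 ]
wrist {'at': [207.4, 240.6], 'p': 0.71} [ 0.4784 -0.2477  0.004 ]
```

View pics/w3.png

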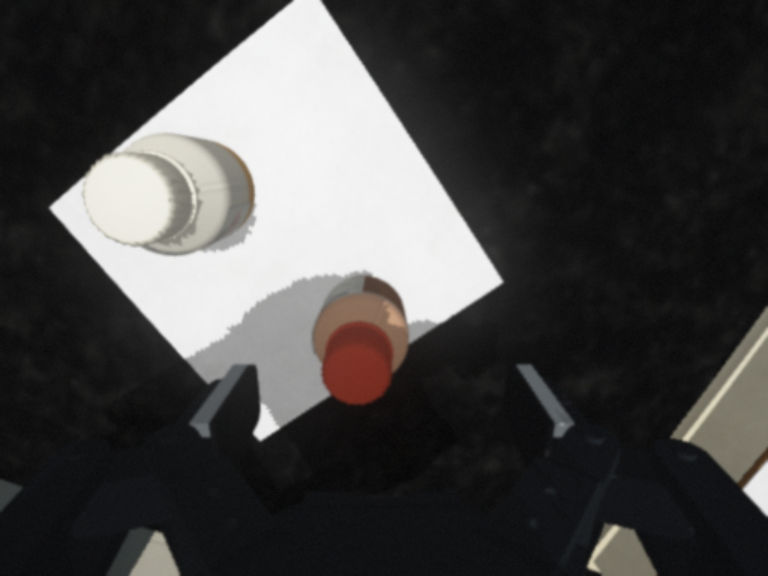

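The red bottle sits between the fingers but off-centre, with its cap at (238,247) native px. It needs about -6 mm in tool y. I'll correct the small tilt too.

```bash
cat >> h.py <<'E'
def off(target,z=None):
    s=r.get_state();p=np.array(s["ee_pos"]);R=np.array(s["eef_rot"]);t=np.array(target,float)
    xd=R.T@[0,0,-1.]; print("clk",round(s["clock"],2),"pos",p.round(4),"w",round(s["gripper_width"],4),"F",np.round(s["contact_force"],1),"shift",(R.T@(t-p)*1000).round(1),"turn",np.cross([1,0,0],xd).round(3))
E
python3 -m inch '[[0,-6,0,0,-0.01,-0.024,85],[0,0,0,0,0,0,85]]' >/dev/null
python3 - <<'E'
from h import *
c=r.read_camera("wrist"); T=c["world_from_camera"]
m=c["pixels"].astype(int); k=(m[:,:,0]>70)&(m[:,:,1]<50); k=k.astype(np.uint8)
n,l,st,ce=cv2.connectedComponentsWithStats(k); i=1+np.argmax(st[1:,4]); print(st[i],ce[i])
q=atz(c,*ce[i],.075); print(q); off([q[0],q[1],.066])
E
```

```text
[ 228  217   46   53 1571] [251.80330999 244.07256525]
[ 0.4813 -0.2477  0.075 ]
clk 4.6 pos [ 0.4798 -0.2509  0.0755] w 0.085 F [ 0.1 -0.1  0.9] shift [ 9.5 -2.3 -2.7] turn [-0.     0.001  0.003]
```

```bash
python3 -m inch '[[9,-1,-2,0,0,0,85],[0,0,0,0,0,0,85],[0,0,0,0,0,0,30],[0,0,0,0,0,0,30],[0,0,0,0,0,0,30]]' 40
python3 -m inch '[[0,0,0,0,0,0,30],[0,0,0,0,0,0,30],[0,0,0,0,0,0,30]]'; python3 -c "
from h import *
off([.48,-.251,.066])"
```

```text
clock: 5.1
ee_pos: [0.4812, -0.2488, 0.0653]
eef_rot: [[-0.003, 0.395, -0.919], [0.003, -0.919, -0.395], [-1.0, -0.004, 0.002]]
contact_force: [0.2, 0.1, 0.4]
gripper_width: 0.0435
clock: 5.4
ee_pos: [0.4813, -0.249, 0.0655]
eef_rot: [[-0.003, 0.395, -0.919], [0.003, -0.919, -0.395], [-1.0, -0.003, 0.001]]
contact_force: [0.1, 0.1, -0.1]
gripper_width: 0.0297
clk 5.4 pos [ 0.4813 -0.249   0.0655] w 0.0297 F [ 0.1  0.1 -0.1] shift [-0.5  1.4  2. ] turn [-0.     0.001  0.003]
```

Run:
```python
from h import *
c=r.read_camera("scene"); d=r.read_camera("wrist")
a=cv2.resize(c["pixels"][170:280,100:220,::-1],(420,385)); b=cv2.resize(d["pixels"][:,:,::-1],(380,285)); b=cv2.copyMakeBorder(b,0,100,0,0,0)
cv2.imwrite("pics/g1.png",np.hstack([a,b]))
```

```text
(no output)
```

View pics/g1.png

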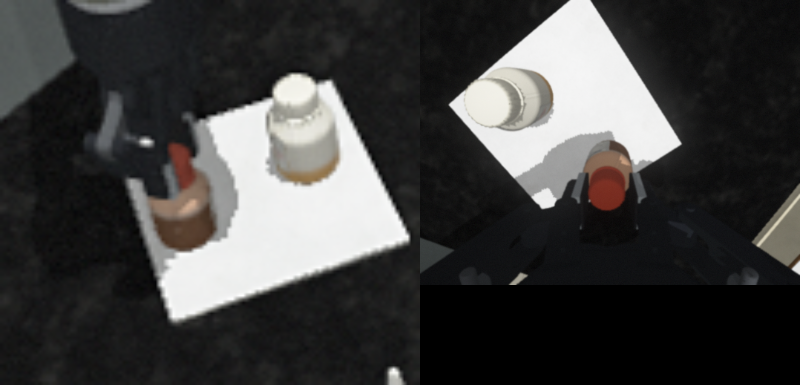

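The fingers straddle the cap centrally, and their tips are above the full-width body. The shoulder is tapered, so I'll raise slightly and grip the cap. That also keeps the tips above the caddy rim.

```bash
python3 -m inch '[[-5,0,0,0,0,0,30],[0,0,0,0,0,0,15],[0,0,0,0,0,0,15],[0,0,0,0,0,0,15],[0,0,0,0,0,0,15]]' 50
python3 -m inch '[[0,0,0,0,0,0,15],[-15,0,0,0,0,0,15],[-15,0,0,0,0,0,15],[-15,0,0,0,0,0,15],[0,0,0,0,0,0,15]]'
python3 - <<'E'
from h import *
off([.488,.112,.17])
c=r.read_camera("scene"); d=r.read_camera("wrist")
a=cv2.resize(c["pixels"][150:280,100:230,::-1],(400,400)); b=cv2.resize(d["pixels"][:,:,::-1],(400,300)); b=cv2.copyMakeBorder(b,0,100,0,0,0)
cv2.imwrite("pics/g2.png",np.hstack([a,b]))
E
```

```text
clock: 6.0
ee_pos: [0.4816, -0.249, 0.0719]
eef_rot: [[-0.002, 0.395, -0.919], [0.002, -0.919, -0.395], [-1.0, -0.002, 0.001]]
contact_force: [0.5, -0.1, -0.8]
gripper_width: 0.0236
clock: 6.5
ee_pos: [0.4811, -0.2488, 0.117]
eef_rot: [[-0.004, 0.395, -0.919], [0.004, -0.919, -0.395], [-1.0, -0.005, 0.002]]
contact_force: [-0.5, -0.4, -0.5]
gripper_width: 0.0233
clk 6.5 pos [ 0.4811 -0.2488  0.117 ] w 0.0233 F [-0.5 -0.4 -0.5] shift [ -51.6 -329.  -148.7] turn [-0.     0.002  0.005]
```

View pics/g2.png

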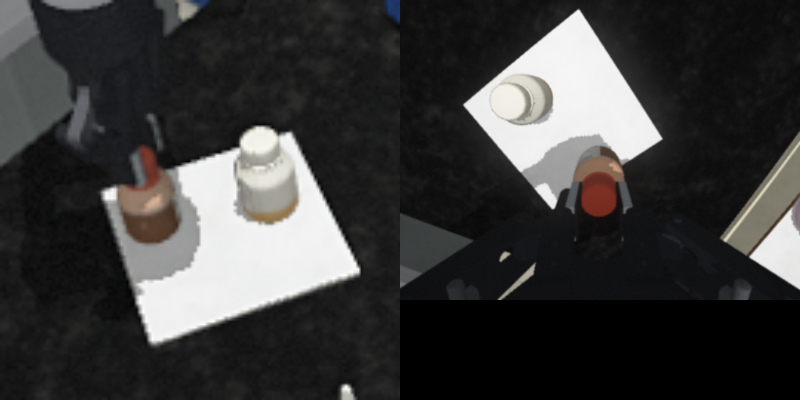

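The red bottle is lifted, hanging upright clear of the tile, gripped by its cap. Next I'll carry it to the near well, around (0.488, 0.112).

```bash
python3 -m inch '[[-25,0,0,0,0,0,15],[-25,0,0,0,0,0,15],[-20,0,0,0,0,0,15],[0,0,0,0,0,0,15]]'; python3 -m inch '[[0,-33,-15,0,0,0,15],[0,-33,-15,0,0,0,15],[0,-33,-15,0,0,0,15],[0,-33,-15,0,0,0,15],[0,-33,-15,0,0,0,15]]'; python3 -m inch '[[0,-33,-15,0,0,0,15],[0,-33,-15,0,0,0,15],[0,-33,-15,0,0,0,15],[0,-33,-15,0,0,0,15],[0,0,0,0,0,0,15]]'; python3 -c "
from h import *
off([.488,.112,.17])"
```

```text
clock: 7.0
ee_pos: [0.4795, -0.2477, 0.1823]
eef_rot: [[-0.014, 0.394, -0.919], [0.012, -0.919, -0.395], [-1.0, -0.017, 0.008]]
contact_force: [0.3, 1.0, -2.0]
gripper_width: 0.0234
clock: 7.5
ee_pos: [0.4812, -0.0636, 0.1754]
eef_rot: [[-0.024, 0.387, -0.922], [0.017, -0.922, -0.388], [-1.0, -0.025, 0.015]]
contact_force: [1.0, -0.2, -0.6]
gripper_width: 0.024
clock: 8.0
ee_pos: [0.481, 0.091, 0.1688]
eef_rot: [[-0.037, 0.39, -0.92], [0.02, -0.92, -0.39], [-0.999, -0.033, 0.027]]
contact_force: [0.1, -1.0, -0.7]
gripper_width: 0.0231
clk 8.0 pos [0.481  0.091  0.1688] w 0.0231 F [ 0.1 -1.  -0.7] shift [ -1.1 -16.7 -14.6] turn [-0.     0.027  0.033]
```

```bash
python3 -m inch '[[0,-16,-14,0,0.027,0.033,15],[0,0,0,0,0,0,15]]' >/dev/null
python3 - <<'E'
from h import *
off([.488,.112,.17])
c=r.read_camera("wrist"); save(c,"w5",1.5)
for n in["wrist","top","scene"]:
  if n!="wrist": c=r.read_camera(n)
  for t,z in[("well0",.004),("caddy",0)]:
    for d in r.pinpoint(t,n)[:4]: print(n,t,round(d["p"],2),d["at"],atz(c,d["at"][1],d["at"][0],z))
E
```

```text
clk 8.2 pos [0.4867 0.112  0.1655] w 0.0235 F [-0.2  0.2 -1.4] shift [-4.5  0.5 -1.2] turn [-0.     0.004  0.   ]
wrist well0 0.86 [130.0, 211.1] [0.5176 0.1751 0.004 ]
wrist well0 0.83 [130.7, 303.7] [0.5551 0.0854 0.004 ]
wrist well0 0.71 [178.6, 254.5] [0.4872 0.1126 0.004 ]
wrist caddy 0.87 [130.3, 254.0] [0.5347 0.1334 0.    ]
top well0 0.91 [239.4, 207.0] [0.4848 0.1096 0.004 ]
top well0 0.56 [202.9, 197.8] [0.5848 0.1469 0.004 ]
top caddy 0.96 [219.5, 199.9] [0.5388 0.1362 0.    ]
top caddy 0.31 [244.7, 318.1] [ 0.4951 -0.1987  0.    ]
scene well0 0.9 [145.6, 262.9] [0.5108 0.1812 0.004 ]
scene well0 0.82 [169.5, 258.2] [0.5574 0.0853 0.004 ]
scene well0 0.81 [158.1, 278.3] [0.5785 0.1582 0.004 ]
scene caddy 0.71 [161.7, 265.4] [0.5539 0.1281 0.    ]
```

View pics/w5.png

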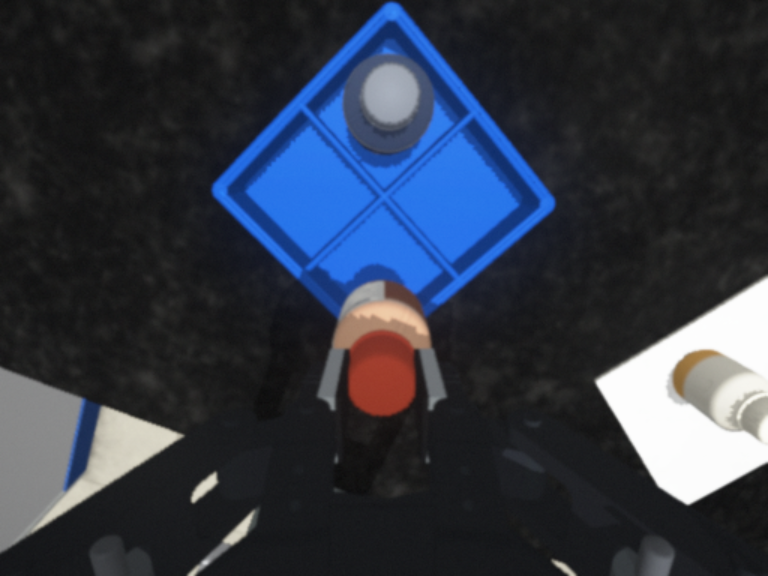

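The wrist view shows the cross wall at (257,132), dark in the top well and the red bottle above the bottom (near) well. The pinpointed wells agree with my target of (0.487, 0.1125) within 1–2 mm. Lowering now.

```bash
python3 -m inch '[[20,0,-1,0,0,0,15],[20,0,0,0,0,0,15],[20,0,0,0,0,0,15],[0,0,0,0,0,0,15],[0,0,0,0,0,0,15]]'; python3 -c "
from h import *
off([.487,.1125,.074])"
```

```text
clock: 9.15
ee_pos: [0.4895, 0.1091, 0.1068]
eef_rot: [[0.002, 0.387, -0.922], [-0.001, -0.922, -0.387], [-1.0, 0.002, -0.001]]
contact_force: [-0.3, -0.5, -0.3]
gripper_width: 0.0234
clk 9.15 pos [0.4895 0.1091 0.1068] w 0.0234 F [-0.3 -0.5 -0.3] shift [32.8 -4.2  1.1] turn [ 0.    -0.001 -0.002]
```

```bash
python3 -m inch '[[10,-4,1,0,0,0,15],[10,0,0,0,0,0,15],[8,0,0,0,0,0,15],[0,0,0,0,0,0,15],[0,0,0,0,0,0,15]]'; python3 -c "
from h import *
off([.487,.1125,.072])"
```

```text
clock: 9.65
ee_pos: [0.4879, 0.1127, 0.0785]
eef_rot: [[0.005, 0.387, -0.922], [-0.001, -0.922, -0.387], [-1.0, 0.003, -0.005]]
contact_force: [0.1, 0.1, -1.0]
gripper_width: 0.0235
clk 9.65 pos [0.4879 0.1127 0.0785] w 0.0235 F [ 0.1  0.1 -1. ] shift [ 6.5 -0.2  0.9] turn [ 0.    -0.005 -0.003]
```

```bash
python3 -m inch '[[4,0,0,0,0,0,15],[0,0,0,0,0,0,15],[2,0,0,0,0,0,15],[0,0,0,0,0,0,15]]';python3 -m inch '[[1,0,0,0,0,0,15],[0,0,0,0,0,0,15]]'
```

```text
clock: 10.05
ee_pos: [0.4884, 0.1126, 0.0726]
eef_rot: [[0.007, 0.387, -0.922], [-0.001, -0.922, -0.387], [-1.0, 0.004, -0.006]]
contact_force: [-0.6, -0.3, -0.6]
gripper_width: 0.0234
clock: 10.25
ee_pos: [0.4886, 0.1126, 0.0717]
eef_rot: [[0.007, 0.387, -0.922], [-0.001, -0.922, -0.387], [-1.0, 0.004, -0.006]]
contact_force: [0.2, -0.7, -0.6]
gripper_width: 0.0236
```

```bash
python3 -m inch '[[1.5,0,0,0,0,0,15],[0,0,0,0,0,0,15]]'; python3 -m inch '[[1.5,0,0,0,0,0,15],[0,0,0,0,0,0,15]]'
```

```text
clock: 10.45
ee_pos: [0.4898, 0.113, 0.0718]
eef_rot: [[0.011, 0.387, -0.922], [-0.0, -0.922, -0.387], [-1.0, 0.005, -0.01]]
contact_force: [-1.1, 0.6, -0.6]
gripper_width: 0.0238
clock: 10.65
ee_pos: [0.4909, 0.1134, 0.0717]
eef_rot: [[0.015, 0.387, -0.922], [0.0, -0.922, -0.387], [-1.0, 0.006, -0.014]]
contact_force: [0.1, 0.1, -1.0]
gripper_width: 0.0231
```

z has stalled at 0.0717, which matches the pick height, so the bottle is on the floor. Releasing.

```bash
python3 -m inch '[[0,0,0,0,0,0,30],[0,0,0,0,0,0,60],[0,0,0,0,0,0,60],[0,0,0,0,0,0,60],[0,0,0,0,0,0,60]]'; python3 -m inch '[[-20,0,0,0,0.014,0.006,60],[-30,0,0,0,0,0,60],[-30,0,0,0,0,0,60],[-20,0,0,0,0,0,60],[0,0,0,0,0,0,60]]'
python3 - <<'E'
from h import *
off([.5065,-.162,.18])
c=r.read_camera("wrist"); save(c,"w6",1.3)
for t in["bottle_red_cap","bottle_cream_cap"]:
  for d in r.pinpoint(t,"wrist")[:2]: print(t,d["p"],d["at"],atz(c,d["at"][1],d["at"][0],.004))
E
```

```text
clock: 11.15
ee_pos: [0.4906, 0.1132, 0.0711]
eef_rot: [[0.014, 0.387, -0.922], [0.0, -0.922, -0.387], [-1.0, 0.005, -0.013]]
contact_force: [-1.0, -0.1, 0.1]
gripper_width: 0.0596
clock: 11.65
ee_pos: [0.4874, 0.113, 0.1737]
eef_rot: [[0.027, 0.386, -0.922], [-0.0, -0.922, -0.386], [-1.0, 0.01, -0.024]]
contact_force: [0.9, -0.2, -0.0]
gripper_width: 0.06
clk 11.65 pos [0.4874 0.113  0.1737] w 0.06 F [ 0.9 -0.2 -0. ] shift [ -5.8 261.1  88.5] turn [ 0.    -0.024 -0.01 ]
bottle_red_cap 0.93 [178.5, 253.3] [0.4907 0.1144 0.004 ]
bottle_cream_cap 0.59 [248.9, 458.9] [ 0.5073 -0.158   0.004 ]
```

View pics/w6.png

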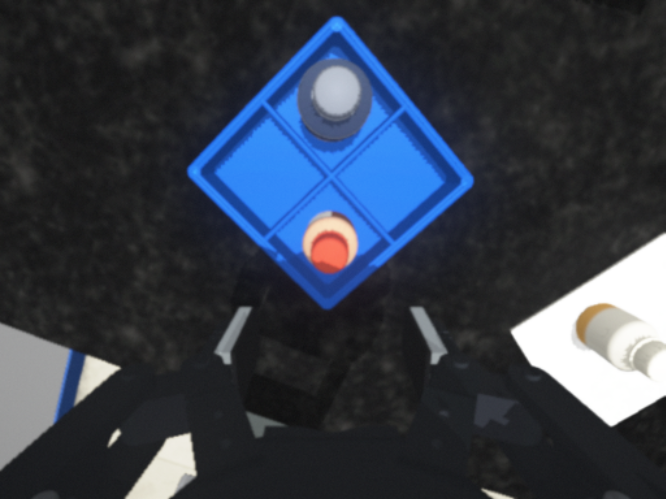

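The red bottle stands upright in the near well at (254,190) native px. That is 9 pictures viewed. Now back to the cream bottle.

```bash
python3 -m inch '[[-10,33,11,0,-0.024,-0.01,70],[-5,33,11,0,0,0,85],[0,33,11,0,0,0,85],[0,33,11,0,0,0,85],[0,33,11,0,0,0,85]]'; python3 -m inch '[[0,33,11,0,0,0,85],[0,33,11,0,0,0,85],[0,22,8,0,0,0,85],[0,0,0,0,0,0,85]]'
python3 - <<'E'
from h import *
c=r.read_camera("wrist")
for d in r.pinpoint("bottle_cream_cap","wrist")[:2]: print(d["p"],d["at"],atz(c,d["at"][1],d["at"][0],.004))
for d in r.silhouettes("bottle_cream_cap","wrist")[:1]:
  print(d["box"])
off([.5065,-.162,.13])
E
```

```text
clock: 12.3
ee_pos: [0.4967, -0.0623, 0.1787]
eef_rot: [[-0.019, 0.393, -0.919], [0.003, -0.919, -0.393], [-1.0, -0.011, 0.016]]
contact_force: [0.1, -0.2, 1.0]
gripper_width: 0.0851
clock: 12.7
ee_pos: [0.5019, -0.1621, 0.1716]
eef_rot: [[-0.029, 0.388, -0.921], [0.008, -0.921, -0.389], [-1.0, -0.018, 0.023]]
contact_force: [-0.4, 1.0, -0.8]
gripper_width: 0.0853
0.82 [167.2, 257.1] [ 0.51  -0.158  0.004]
[255.7, 177.7, 50.8, 58.7]
clk 12.85 pos [ 0.5018 -0.1589  0.1724] w 0.0846 F [-0.3  0.4 -0.2] shift [42.3  5.5 -4. ] turn [-0.     0.023  0.019]
```

```bash
python3 -m inch '[[0,3,-5,0,0.023,0.019,85],[0,0,0,0,0,0,85],[25,0,0,0,0,0,85],[25,0,0,0,0,0,85],[0,0,0,0,0,0,85]]'>/dev/null; python3 -m inch '[[0,0,0,0,0,0,85]]'
python3 - <<'E'
from h import *
c=r.read_camera("wrist"); save(c,"w7",1.3)
for d in r.pinpoint("bottle_cream_cap","wrist")[:2]: print(d["p"],d["at"],atz(c,d["at"][1],d["at"][0],.004))
off([.508,-.16,.075])
E
```

```text
clock: 13.45
ee_pos: [0.5076, -0.1531, 0.1218]
eef_rot: [[-0.001, 0.399, -0.917], [0.001, -0.917, -0.399], [-1.0, -0.001, 0.0]]
contact_force: [0.4, 0.0, 0.3]
gripper_width: 0.0849
0.94 [191.0, 257.4] [ 0.5081 -0.1553  0.004 ]
clk 13.55 pos [ 0.5077 -0.1535  0.1221] w 0.0848 F [-0.3 -0.2  0.3] shift [47.1  6.1  2.3] turn [ 0. -0.  0.]
```

View pics/w7.png

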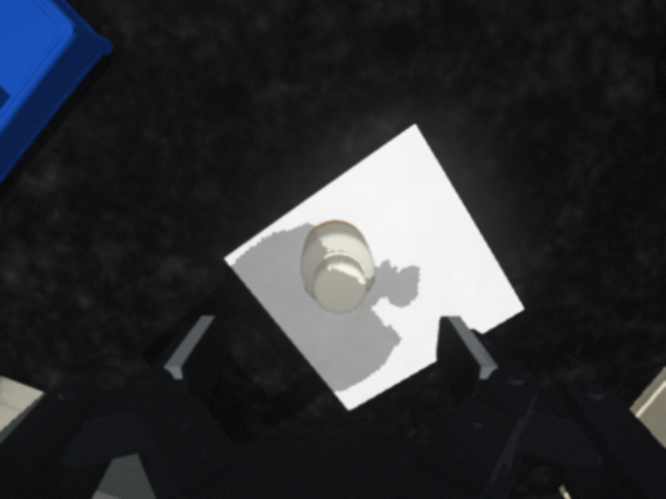

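The cream cap top is at (262,220) native px, slightly right of the finger midline (about 250).

Run:
```python
from h import *
c=r.read_camera("wrist"); q=atz(c,262.3,220,.083); print(q); off([q[0],q[1],.075])
```

```text
[ 0.511  -0.1573  0.083 ]
clk 13.6 pos [ 0.5078 -0.1537  0.1222] w 0.085 F [ 0.2 -0.2 -0.6] shift [47.2  4.6 -1.5] turn [ 0.    -0.001 -0.   ]
```

```bash
python3 -m inch '[[5,4.5,-1,0,0,0,85],[15,0,0,0,0,0,85],[15,0,0,0,0,0,85],[0,0,0,0,0,0,85],[0,0,0,0,0,0,60]]'; python3 -c "
from h import *
off([.511,-.1573,.075])"
```

```text
clock: 14.1
ee_pos: [0.5128, -0.1594, 0.089]
eef_rot: [[0.007, 0.398, -0.917], [-0.003, -0.917, -0.398], [-1.0, 0.006, -0.005]]
contact_force: [0.5, 0.2, 0.4]
gripper_width: 0.0731
clk 14.1 pos [ 0.5128 -0.1594  0.089 ] w 0.0731 F [0.5 0.2 0.4] shift [14.  -2.7  0.9] turn [ 0.    -0.005 -0.006]
```

```bash
python3 -m inch '[[14,-3,1,0,-0.005,-0.006,60],[0,0,0,0,0,0,60],[0,0,0,0,0,0,15],[0,0,0,0,0,0,15],[0,0,0,0,0,0,15]]' 50;python3 -m inch '[[0,0,0,0,0,0,15],[0,0,0,0,0,0,15],[0,0,0,0,0,0,15]]'; python3 -m inch '[[-15,0,0,0,0,0,15],[-25,0,0,0,0,0,15],[-30,0,0,0,0,0,15],[-30,0,0,0,0,0,15],[0,0,0,0,0,0,15]]'
python3 - <<'E'
from h import *
off([.554,.083,.18])
c=r.read_camera("scene"); d=r.read_camera("wrist")
a=cv2.resize(c["pixels"][120:280,100:260,::-1],(400,400)); b=cv2.resize(d["pixels"][:,:,::-1],(400,300)); b=cv2.copyMakeBorder(b,0,100,0,0,0)
cv2.imwrite("pics/g3.png",np.hstack([a,b]))
E
```

```text
clock: 14.6
ee_pos: [0.5115, -0.1574, 0.0757]
eef_rot: [[0.002, 0.398, -0.917], [-0.001, -0.917, -0.398], [-1.0, 0.002, -0.001]]
contact_force: [-0.2, -0.1, 0.0]
gripper_width: 0.0273
clock: 14.9
ee_pos: [0.5115, -0.1574, 0.0759]
eef_rot: [[0.002, 0.398, -0.917], [-0.001, -0.917, -0.398], [-1.0, 0.002, -0.001]]
contact_force: [0.3, -0.0, -0.8]
gripper_width: 0.0272
clock: 15.4
ee_pos: [0.5107, -0.1571, 0.1784]
eef_rot: [[-0.001, 0.398, -0.917], [0.0, -0.917, -0.398], [-1.0, -0.001, 0.001]]
contact_force: [-0.4, 0.4, -0.6]
gripper_width: 0.0273
clk 15.4 pos [ 0.5107 -0.1571  0.1784] w 0.0273 F [-0.4  0.4 -0.6] shift [  -1.6 -203.  -135.3] turn [-0.     0.001  0.001]
```

View pics/g3.png

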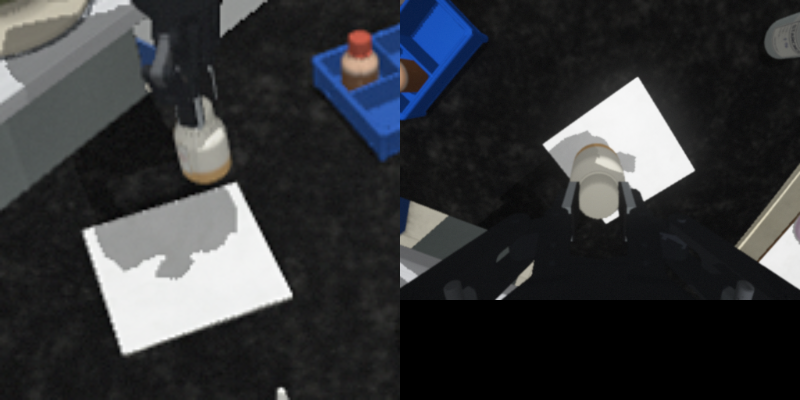

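The cream bottle is lifted and upright, and red stands in its well (picture 11). Now I'll carry cream to the right well, around (0.5545, 0.084).

```bash
python3 -m inch '[[0,-29,-19,0,0,0,15],[0,-29,-19,0,0,0,15],[0,-29,-19,0,0,0,15],[0,-29,-19,0,0,0,15]]'; python3 -m inch '[[0,-29,-19,0,0,0,15],[0,-29,-19,0,0,0,15],[0,-20,-15,0,0,0,15],[0,0,0,0,0,0,15]]'
python3 - <<'E'
from h import *
c=r.read_camera("wrist")
for d in r.pinpoint("well0","wrist")[:4]: print(round(d["p"],2),d["at"],atz(c,d["at"][1],d["at"][0],.004))
off([.5545,.084,.16])
E
```

```text
clock: 15.9
ee_pos: [0.5313, -0.0187, 0.1689]
eef_rot: [[-0.017, 0.391, -0.92], [0.006, -0.92, -0.391], [-1.0, -0.012, 0.013]]
contact_force: [0.8, 0.1, -1.2]
gripper_width: 0.0274
clock: 16.3
ee_pos: [0.5472, 0.0814, 0.1622]
eef_rot: [[-0.029, 0.394, -0.919], [0.008, -0.919, -0.395], [-1.0, -0.019, 0.023]]
contact_force: [-0.2, -0.7, -1.4]
gripper_width: 0.0275
0.68 [212.0, 211.5] [0.489  0.1132 0.004 ]
0.62 [164.4, 166.8] [0.5213 0.1772 0.004 ]
0.62 [166.5, 257.1] [0.558  0.0867 0.004 ]
0.49 [208.7, 208.8] [0.4916 0.1175 0.004 ]
clk 16.4 pos [0.547  0.079  0.1625] w 0.0272 F [-0.2 -0.7 -1.2] shift [ 2.3 -1.6 -8.9] turn [-0.     0.024  0.018]
```

Target (0.556, 0.085).

```bash
python3 -m inch '[[0,-2,-10,0,0.024,0.018,15],[0,0,0,0,0,0,15],[15,0,0,0,0,0,15],[15,0,0,0,0,0,15],[0,0,0,0,0,0,15]]' >/dev/null; python3 -c "
from h import *
off([.556,.085,.0757])"
```

```text
clk 16.9 pos [0.5561 0.081  0.1306] w 0.0271 F [ 0.1 -0.4 -1.2] shift [54.9 -3.8 -1.4] turn [ 0.    -0.002 -0.002]
```

```bash
python3 -m inch '[[0,-4,-1,0,0,0,15],[15,0,0,0,0,0,15],[15,0,0,0,0,0,15],[12,0,0,0,0,0,15],[0,0,0,0,0,0,15]]' ; python3 -m inch '[[0,0,0,0,0,0,15],[3,0,0,0,0,0,15],[0,0,0,0,0,0,15]]'; python3 -c "
from h import *
off([.556,.085,.0757])"
```

```text
clock: 17.4
ee_pos: [0.5572, 0.0843, 0.0907]
eef_rot: [[0.008, 0.385, -0.923], [-0.001, -0.923, -0.385], [-1.0, 0.004, -0.007]]
contact_force: [-0.3, 0.1, -0.7]
gripper_width: 0.0276
clock: 17.7
ee_pos: [0.5581, 0.0842, 0.0893]
eef_rot: [[0.011, 0.385, -0.923], [-0.002, -0.923, -0.385], [-1.0, 0.006, -0.009]]
contact_force: [-0.2, 0.6, -0.5]
gripper_width: 0.0272
clk 17.7 pos [0.5581 0.0842 0.0893] w 0.0272 F [-0.2  0.6 -0.5] shift [13.6 -1.6  1.8] turn [ 0.    -0.009 -0.006]
```

```bash
python3 -m inch '[[6,-1,2,0,-0.009,-0.006,15],[0,0,0,0,0,0,15],[5,0,0,0,0,0,15],[0,0,0,0,0,0,15]]' ; python3 -m inch '[[2,0,0,0,0,0,15],[0,0,0,0,0,0,15]]'; python3 -m inch '[[2,0,0,0,0,0,15],[0,0,0,0,0,0,15]]'
```

```text
clock: 18.1
ee_pos: [0.556, 0.0844, 0.078]
eef_rot: [[0.0, 0.385, -0.923], [0.001, -0.923, -0.385], [-1.0, -0.0, -0.001]]
contact_force: [-0.6, -0.7, -0.3]
gripper_width: 0.027
clock: 18.3
ee_pos: [0.5562, 0.0844, 0.076]
eef_rot: [[0.001, 0.385, -0.923], [0.001, -0.923, -0.385], [-1.0, -0.0, -0.001]]
contact_force: [0.0, 0.3, -1.4]
gripper_width: 0.0273
clock: 18.5
ee_pos: [0.5576, 0.0848, 0.0764]
eef_rot: [[0.006, 0.385, -0.923], [0.001, -0.923, -0.385], [-1.0, 0.001, -0.006]]
contact_force: [-0.8, -0.2, -0.2]
gripper_width: 0.0273
```

Stalled at 0.076, which is the pick height, so it is on the floor. Release, retreat and check.

```bash
python3 -m inch '[[0,0,0,0,0,0,40],[0,0,0,0,0,0,60],[0,0,0,0,0,0,60],[0,0,0,0,0,0,60],[0,0,0,0,0,0,60]]'; python3 -m inch '[[-20,0,0,0,-0.006,0,60],[-30,0,0,0,0,0,60],[-30,0,0,0,0,0,60],[-30,0,0,0,0,0,60],[0,0,0,0,0,0,60]]';  python3 -m inch '[[0,0,40,0,0,0,60],[0,0,40,0,0,0,60],[0,0,0,0,0,0,60]]'
python3 - <<'E'
from h import *
off([.55,.08,.2])
L=[]
for n in["scene","wrist"]:
  c=r.read_camera(n); L.append(c["pixels"][:,:,::-1])
  for t in["bottle_red_cap","bottle_cream_cap","bottle_dark","well0"]:
    for d in r.pinpoint(t,n)[:4]: print(n,t,round(d["p"],2),atz(c,d["at"][1],d["at"][0],.004))
a=cv2.resize(L[0][90:220,180:310],(380,380)); b=cv2.resize(L[1],(420,315)); b=cv2.copyMakeBorder(b,0,65,0,0,0)
cv2.imwrite("pics/fin.png",np.hstack([a,b]))
E
```

```text
clock: 19.0
ee_pos: [0.5574, 0.0847, 0.076]
eef_rot: [[0.005, 0.385, -0.923], [0.001, -0.923, -0.385], [-1.0, 0.001, -0.005]]
contact_force: [-0.3, -0.0, 0.7]
gripper_width: 0.0597
clock: 19.5
ee_pos: [0.5568, 0.0847, 0.1887]
eef_rot: [[-0.004, 0.385, -0.923], [-0.001, -0.923, -0.385], [-1.0, -0.001, 0.005]]
contact_force: [0.8, -0.4, 0.5]
gripper_width: 0.0601
clock: 19.8
ee_pos: [0.4802, 0.0534, 0.1871]
eef_rot: [[-0.006, 0.386, -0.922], [-0.001, -0.923, -0.386], [-1.0, -0.001, 0.006]]
contact_force: [-0.3, -0.1, 0.3]
gripper_width: 0.0597
clk 19.8 pos [0.4802 0.0534 0.1871] w 0.0597 F [-0.3 -0.1  0.3] shift [-13.4   2.4 -74.6] turn [-0.     0.006  0.001]
scene bottle_red_cap 0.51 [0.4927 0.1154 0.004 ]
scene bottle_cream_cap 0.72 [0.5508 0.0959 0.004 ]
scene bottle_dark 0.83 [0.5812 0.1632 0.004 ]
scene bottle_dark 0.67 [ 0.7476 -0.1277  0.004 ]
scene well0 0.92 [0.5668 0.0752 0.004 ]
scene well0 0.85 [0.5179 0.1746 0.004 ]
scene well0 0.7 [0.4949 0.1061 0.004 ]
scene well0 0.63 [0.5769 0.1597 0.004 ]
wrist bottle_red_cap 0.62 [0.4872 0.1163 0.004 ]
wrist bottle_cream_cap 0.84 [0.5552 0.0886 0.004 ]
wrist bottle_dark 0.94 [0.5823 0.1536 0.004 ]
wrist well0 0.67 [0.5172 0.1794 0.004 ]
```

View pics/fin.png

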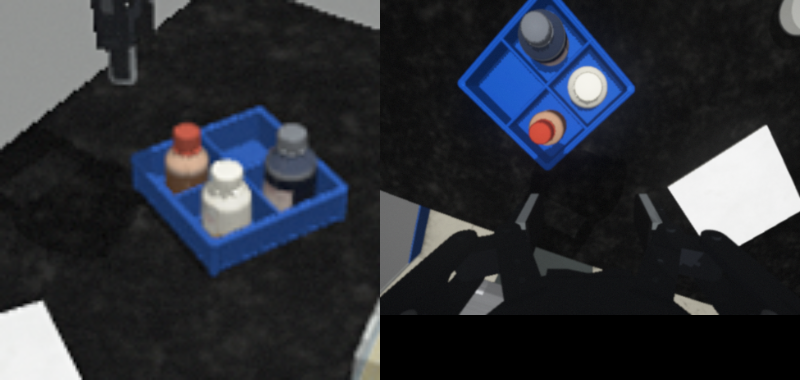

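All three bottles stand upright, one per well, and the gripper is clear of everything.

```bash
python3 -c "
from workcell import r
print(r.finish_job())"
```

```text
the job is handed in; nothing more can be done
None
```

Both bottles from the tile are now in the caddy, and I handed the job in at about 20 s of the 64 s allowed; no verdict was reported. I picked each one up by its cap, the red one into the near well and the cream one into the right well. I lowered each until it stopped at the height it was picked from, then let go.

- **Final pictures:** The last scene and wrist pictures show red, cream and dark upright, one per well, with the gripper clear of everything. The wrist camera puts red and cream within about 5 mm of their well centres.
- **Disagreement between cameras:** The scene camera puts the cream bottle about 12 mm from where the wrist camera has the well centre. It put the well itself about 12 mm off as well, so I trusted the closer wrist view. Both readings are inside the 24 mm limit.
- **First grasp:** My first try on the red bottle closed on nothing, because its shoulder tapers lower than I expected. I raised the gripper 5 mm and took the cap instead.
- **Beaker and dropper:** The arm did not go near them. I did not measure their positions again at the end.

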